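Seat the rocking pan of the button scale and zero it

TASK

Get the button scale ready for weighing. Its four-footed pan stands with two feet up on the raised bar of the bed and rocks: without lifting it off the scale, turn it on the bed until all four feet stand on the bed's floor and it sits level, and only then turn the tare knob until its pointer is at the long zero mark. Leave the tin, the thread spool and the tailor's chalk where they are, and let go of everything at the end.

Things in the scene. Friction and masses are not known exactly. Their poses are not given: they have to be found in the camera images.
- scale: Grey counter scale, fixed. Origin on the desk under the centre of its round bed; z up. Housing of radius 84 mm; a neck 80 mm wide, top at z = 22 mm, runs from it along the scale's -y to y = -220 mm and carries a white dial with the tare knob at x = 0, y = -150 mm. Ticks are 20 degrees apart; the one long, thick zero mark points from the knob to the scale's -x (robot's side).
- bed (a point): Centre of the bed's flat floor, 22 mm above the desk; axes as the scale's. A round rim surrounds the floor: inner radius 68, outer 74, 12 mm high; it keeps the pan centred to about 3 mm as it turns. A raised bar, 40 mm wide and 5 mm high, crosses the floor through the centre along the scale's x axis; pan feet on it make the pan rock.
- pan: Loose round steel weighing pan on the bed, 0.35 to 0.7 kg. Origin: centre, level with the feet's undersides; z up. Four round-ended feet, radius 7 mm, on a circle of radius 58 mm at 45, 135, 225, 315 degrees from the pan's x. Plate radius 70 mm, lip 39 mm above the feet's undersides. Its one handle points along its +x. At the start it rocks by about 0.09 rad on two diagonal feet.
- pan_handle (a point): On the handle's middle line, 98 mm from the pan's centre, 30 mm above the feet's undersides. Handle: 12 mm wide, 70 to 123 mm from the centre, 14 mm high. It starts at the front left, 115 to 155 degrees from the scale's +x. All feet are off the bar with it within 15 degrees of the scale's -x or +y: either will do. Pushed sideways with a few newtons, it turns the pan.
- knob_grip (a point): On the tare knob's upright axis, at the height to grip. Black disc, radius 22 mm, with a straight grip bar 40 mm long, 12 mm wide; the bar's top is 9 mm above this point, its foot 13 mm below. The bar runs along this point's x axis; its pointer end, with a small nose and a white line on top, is at -x.
- knob (a joint): Angle of the tare knob (rad): 0 when the pointer is at the zero mark (towards the scale's -x), growing counter-clockwise seen from above; free from -1.9 to 1.9, starts between 0.5 and 1.2. Light friction holds it where it is left.
- button_tin: Round tin with a teal lid, 63 mm wide, 32 mm high, standing on the desk behind the scale; origin under its centre. Leave alone.
- thread_spool: Thread spool, 32 mm wide, 40 mm high, standing on the desk behind the scale; origin under its centre. Leave alone.
- chalk: Flat white piece of tailor's chalk, 26 x 43 x 8 mm, lying on the desk in front of the dial; origin under its centre. Leave alone. To the right of it on the desk stand a fixed steel cash box, 91 mm high, about x = 0.23 to 0.37, y = -0.16 to 0.04, and a tall fixed monitor, right of y = -0.38: keep the arm clear of them.
Not all that is in view belongs to the job. Of the things shaped like the pan, the steel one is meant.

How it is judged:
By the outcome, as a careful person would: the job done as asked, in the order asked, and still so for the second after the job is handed in, with the robot touching nothing.
It also fails if it takes over 54 s, if anything falls off the work surface, if the arm or the gripper's body presses on something with over 40 N, if the wrist force passes 120 N, or if a joint passes its speed limit or range.

ROBOT

A 6-joint arm with a two-finger parallel gripper is mounted at the origin on a cart in front of the work surface, level with it; the furniture and walls round the work are solid. World frame = base frame: x ahead of the robot, y to its left, z up, the work surface at z = 0. Lengths are in m, angles in rad, forces in N, time in s.
With the tool pointing down it reaches from about 0.3 to 0.95 m from the base axis. Payload 3.1 kg.
Tool frame: the origin (TCP) lies on the centre line of the jaws, within the pads' length; the fingertips stand ctrl.tcp_to_tips ahead of it and the grasp point (between the pads) lies 2 mm behind it (ctrl.tcp_to_tips is the distance from the TCP to the fingertips, in m); z points along the fingers, y is the line along which they close (so a half turn about z gives the same grasp; the last joint's range is limited). The gripper opens to 85 mm and grips with 20 to 120 N. Pads are 22 mm wide; open, the fingers measure 114 mm over their backs; the gripper's body (76 mm by 85 mm) begins 54 mm behind the grasp point. The pads swing forward as they close: fully open they stand 13 mm farther back than shut.
Start: joints at [-1.368, 0.308, 1.634, -0, 1.2, -0.07], TCP at [0.168, -0.602, 0.248] pointing down, gripper open.
Joint ranges: [-3.06, 3.06], [-0.79, 1.96], [0.05, 2.63], [-1.19, 4.34], [0.05, 2.64], [-2.94, 2.94]. Speed limits (rad/s): [2.79, 2.79, 3.14, 3.14, 3.14, 3.14].

INTERFACE

Orientations are given as a unit quaternion [w, x, y, z].
In Python, from plant import ctrl gives the robot as it stands.
- The arm moves only by the tool play_rows, never from a script. Its argument "series" is a list of rows, each an object with "grip": the closure, from 0 (fully open) to 1 (shut); "linear": the shift along the tool's x, y, z in m, a list of three; "yaw": the turn about the tool's z in degrees. In form: [{"grip": grip, "linear": [tx, ty, tz], "yaw": yaw}, ...]. A call has 1 to 5 rows; each row is the pose to reach, as a shift and turn from the pose commanded when the call began, along the tool's axes at that moment; what a row does not reach only later rows make up. A row lasts 1/12 s, in which the tool goes at most 41.7 mm and 7.16 degrees, less where a joint would pass 70% of its speed; a pose out of reach is approached as far as the arm can. A call with a gripper value outside its range is refused whole. The fingers move at their own pace and stop on an object; "newtons" is the grip in N (left out, the last holds). Time passes only in rows, so rows that repeat a pose let the fingers close. It gives the time, the measured TCP pose, the force, the opening and the grip force at its end, in the units of the state.
- ctrl.get_state(): the state, without advancing time (a new reading comes with each control period).
- ctrl.get_image(name): name is "side" or "top" or "wrist"; returns (picture, depth): 420x560x3 uint8, red, green, blue; 420x560 float32, m along the optical axis (not along the pixel's ray), 0 where there is no reading.
- ctrl.camera_model(name): a dict with "camera_matrix" (3x3 intrinsics, pixels), "camera_from_world" (4x4, takes a point from world to camera coordinates); the wrist camera has in their place "tool_from_camera" (4x4, takes a point from camera to tool coordinates, whose origin is the TCP and whose axes are the flange's). Camera axes: x right, y down, z forward; pixel columns grow to the right and rows downward; lengths in m; the calibration is good to about 2 mm. A picture is of the moment at which its call begins: read the wrist's pose just before it. camera_model takes no time and is no camera call.
- ctrl.finish_job(): hands the job in; it is judged then, once.
The state is a dict: "t": time; "q": joint angles; "joint_velocities": joint speeds; "joint_efforts": joint torques, N m; "tool_pos": TCP position; "tool_rot": TCP orientation; "force": force on the tool from outside, world axes, zero at the start; "ft_torque": the same for the moment, N m; "grip_width": finger opening in m; "gripper_force": force on a finger pad.
Only numpy, scipy, OpenCV 4.12 (cv2) and the standard library are available. Lean on these libraries where they do the work, as an engineer would, in place of code of your own. Each camera call takes 0.05 s, during which the arm holds its last target. There are 200 camera calls.

## Working session

There is one attempt and no reset: what is moved stays moved. The work goes in short steps, Python scripts to look and compute and a tool call to move; the robot and the scene stay as the last step left them, time stands still between calls to the robot, and variables do not carry over. Pictures are saved under pics/ and viewed, at most 10 in all, crops included, and the job is handed in when it is done.

Besides the shell and the picture viewer there is one more tool, called as name(argument=value, ...), one argument or row to a line, values as JSON. play_rows: Moves the arm, as the interface text tells. Its arguments: {"type":"object","properties":{"series":{"type":"array"},"newtons":{"type":"number"}},"required":["series"]}

```bash
ls; mkdir -p pics
python3 - <<'E'
from plant import ctrl
import cv2,numpy as np
s=ctrl.get_state();print({k:np.round(v,3).tolist() for k,v in s.items()},ctrl.tcp_to_tips)
for n in("top","side"):
    im,d=ctrl.get_image(n);cv2.imwrite(f"pics/{n}0.png",im[:,:,::-1]);np.savez(f"pics/{n}0.npz",im=im,d=d)
    m=ctrl.camera_model(n);print(n,np.round(m["camera_matrix"],1).tolist(),np.round(m["camera_from_world"],3).tolist())
print(np.round(ctrl.camera_model("wrist")["tool_from_camera"],3).tolist())
E
```

```text
pics
{'t': 0.0, 'q': [-1.368, 0.309, 1.635, -0.0, 1.2, -0.07], 'joint_velocities': [-0.0, -0.001, -0.001, -0.001, 0.001, 0.001], 'joint_efforts': [-0.001, -41.525, -27.667, -0.0, 0.01, 0.0], 'tool_pos': [0.168, -0.601, 0.247], 'tool_rot': [-0.001, 0.991, 0.136, -0.0], 'force': [-0.691, 0.183, -1.186], 'ft_torque': [0.001, -0.02, -0.022], 'gripper_force': 0.0, 'grip_width': 0.085} 0.017
top [[522.7, 0.0, 278.6], [0.0, 522.7, 214.1], [0.0, 0.0, 1.0]] [[0.01, -1.0, 0.001, 0.289], [-0.983, -0.01, -0.185, 0.615], [0.185, 0.001, -0.983, 0.934], [0.0, 0.0, 0.0, 1.0]]
side [[541.8, 0.0, 280.6], [0.0, 541.8, 209.8], [0.0, 0.0, 1.0]] [[-0.966, 0.259, 0.015, 0.487], [0.129, 0.529, -0.838, -0.165], [-0.226, -0.808, -0.545, 1.433], [0.0, 0.0, 0.0, 1.0]]
[[-0.001, -0.959, -0.284, 0.072], [1.0, -0.001, 0.001, -0.0], [-0.001, -0.284, 0.959, -0.125], [0.0, 0.0, 0.0, 1.0]]
```

View pics/top0.png

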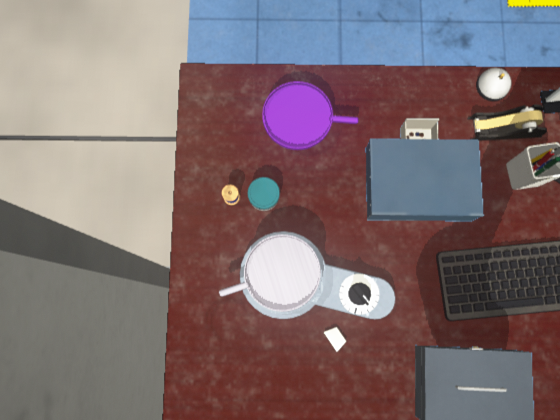

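View pics/side0.png

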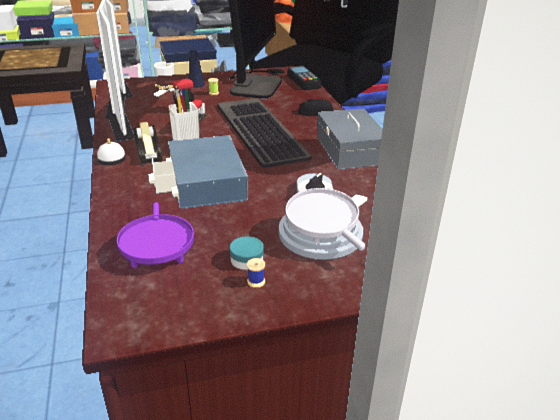

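Top view: steel pan at (284,270) with its handle tip at (222,293), knob at (360,293), chalk (335,338), tin (264,193), spool (230,194). There are two pan-shaped things: the purple one at (298,115) standing on the desk, and the steel one at (284,270) on the scale. The steel one on the scale is meant. I'll confirm it in an enlarged crop and measure.

```bash
cat > h.py <<'E'
import numpy as np,cv2
from plant import ctrl
def cam(n):
    m=ctrl.camera_model(n);return np.array(m["camera_matrix"]),np.array(m["camera_from_world"])
def ray(n,px,z):
    K,T=cam(n);R,t=T[:3,:3],T[:3,3];px=np.atleast_2d(np.array(px,float))
    d=(R.T@np.linalg.inv(K)@np.c_[px,np.ones(len(px))].T).T;c=-R.T@t
    return c+d*((z-c[2])/d[:,2])[:,None]
def cloud(n,d):
    K,T=cam(n);v,u=np.mgrid[:d.shape[0],:d.shape[1]]
    P=np.stack([(u-K[0,2])/K[0,0]*d,(v-K[1,2])/K[1,1]*d,d],-1)
    return (P-T[:3,3])@T[:3,:3]
E
python3 - <<'E'
from h import *
f=np.load("pics/top0.npz");im,d=f["im"],f["d"];P=cloud("top",d)
c=im[215:365,200:410];cv2.imwrite("pics/crop1.png",cv2.resize(c,None,fx=3.7,fy=3.7,interpolation=cv2.INTER_CUBIC)[:,:,::-1])
hsv=cv2.cvtColor(im,cv2.COLOR_RGB2HSV);z=P[...,2]
for n,(v,u) in dict(pan=(270,284),panL=(270,255),panR=(270,315),handle=(290,232),neck=(280,335),knob=(293,352),chalk=(338,335),desk=(300,150+40),tip=(293,222)).items(): print(n,im[v,u],np.round(P[v,u],3))
# dial: dark disc
roi=np.zeros(z.shape,bool);roi[265:322,335:385]=1
dark=((hsv[...,2]<60)&roi).astype(np.uint8)
cs,_=cv2.findContours(dark,0,2);k=max(cs,key=cv2.contourArea);print("knob",cv2.minEnclosingCircle(k),cv2.contourArea(k),np.median(z[dark>0]))
# white dial outer
w=((hsv[...,2]>225)&(hsv[...,1]<25)&roi).astype(np.uint8)
cs,_=cv2.findContours(w,0,2);k=max(cs,key=cv2.contourArea);print("dial",cv2.fitEllipse(cv2.convexHull(k)))
E
```

```text
pan [239 234 239] [0.507 0.285 0.054]
panL [241 238 241] [0.506 0.339 0.055]
panR [236 231 236] [0.507 0.227 0.059]
handle [244 240 244] [0.469 0.38  0.057]
neck [204 216 222] [0.491 0.186 0.021]
knob [81 78 79] [0.467 0.155 0.027]
chalk [253 253 251] [0.382 0.186 0.008]
desk [107  54  48] [0.451 0.466 0.   ]
tip [242 238 242] [0.463 0.399 0.057]Traceback (most recent call last):
  File "<stdin>", line 9, in <module>
ValueError: max() iterable argument is empty
```

View pics/crop1.png

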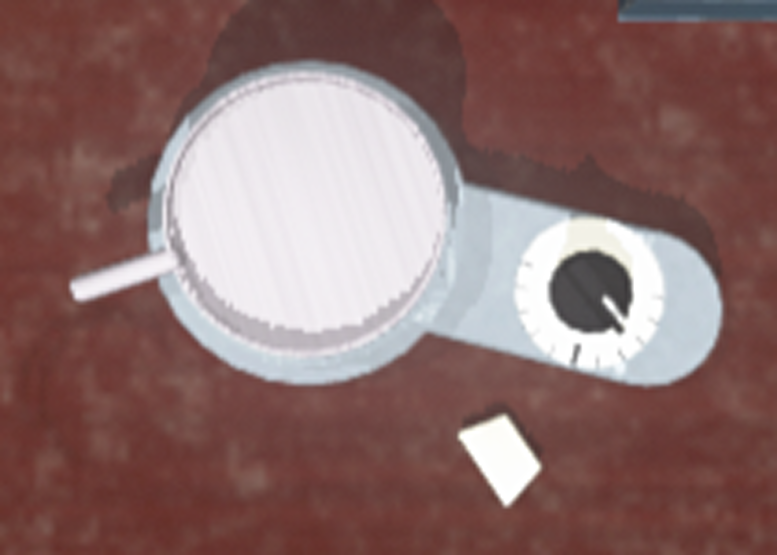

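The crop confirms it: grey-white steel pan on the grey scale, handle to the left (crop 125,278). The zero mark is at crop (575,353) and the pointer at (615,328).

Run:
```python
from h import *
f=np.load("pics/top0.npz");im,d=f["im"],f["d"];P=cloud("top",d)
hsv=cv2.cvtColor(im,cv2.COLOR_RGB2HSV);z=P[...,2];H,S,V=[hsv[...,i].astype(int) for i in range(3)]
s=1/3.7
def cp(x,y): return (200+(x+.5)*s-.5,215+(y+.5)*s-.5)
roi=np.zeros(z.shape,bool);roi[265:322,335:385]=1
dark=(V<120)&(S<60)&roi;n,l,st,ce=cv2.connectedComponentsWithStats(dark.astype(np.uint8));i=1+np.argmax(st[1:,4])
ys,xs=np.where(l==i);(cx,cy),r=cv2.minEnclosingCircle(np.c_[xs,ys].astype(np.float32));print("disc",cx,cy,r,st[i],"z pct",np.percentile(z[l==i],[5,25,50,75,95,100]).round(4))
k=ray("top",(cx,cy),.028)[0];print("knob c@.028",k.round(4))
# dial white ellipse
w=(V>225)&(S<20)&roi;n,l,st,ce=cv2.connectedComponentsWithStats(w.astype(np.uint8));i=1+np.argmax(st[1:,4]);pts=np.argwhere(l==i)[:,::-1].astype(np.float32)
e=cv2.minEnclosingCircle(pts);print("dial",e,ray("top",e[0],.024)[0].round(4))
# zero mark dir; pointer dir
zm=ray("top",cp(575,353),.024)[0];
pt=ray("top",[cp(606,300),cp(622,326)],.046)
c=ray("top",e[0],.024)[0]
a=np.degrees(np.arctan2(*(zm-c)[1::-1]));print("zero dir",a)
dv=pt[1]-pt[0];print("pointer",np.degrees(np.arctan2(dv[1],dv[0])),pt.round(4))
# scale silhouette: grey-blue neck edges, by height between .012 and .03 outside; edges of neck
neck=(z>.017)&(z<.0255)&(P[...,1]<.205)&(P[...,1]>.06)&(P[...,0]>.38)&(P[...,0]<.55)
x0=[];
for y in np.arange(.15,.2,.003):
    m=neck&(abs(P[...,1]-y)<.0015); xs=P[...,0][m]; x0.append((y,xs.min(),xs.max()))
x0=np.array(x0);print("neck lo/hi",np.polyfit(x0[:,0],x0[:,1],1),np.polyfit(x0[:,0],x0[:,2],1))
# handle: z .045-.07, far from pan
hm=(z>.04)&(z<.08)&(P[...,1]>.355)&(P[...,0]>.4)&(P[...,0]<.55);Q=P[hm];print("handle n",len(Q),Q.mean(0).round(4))
vx=cv2.fitLine(Q[:,:2].astype(np.float32),cv2.DIST_L2,0,.01,.01).ravel();print(vx,"y range",Q[:,1].min(),Q[:,1].max())
# pan lip
pm=(z>.048)&(z<.08)&(P[...,1]<.37)&(P[...,1]>.2)&(P[...,0]>.4)&(P[...,0]<.62)
Q=P[pm];c2,r2=cv2.minEnclosingCircle(Q[Q[:,1]<.35][:,:2].astype(np.float32));print("pan",c2,r2)
b=(z>.017)&(P[...,1]>.2)&(P[...,1]<.37)&(P[...,0]>.36)&(P[...,0]<.64)&(z<.06);Q=P[b];print("bed bbox",Q[:,:2].min(0),Q[:,:2].max(0))
for n,T in dict(tin=(193,264),spool=(194,230),chalk=(338,335)).items(): print(n,P[T].round(3))
```

```text
disc 359.5 294.5 12.103818893432617 [349 283  22  22 362] z pct [0.0265 0.029  0.0311 0.0493 0.052  0.0548]
knob c@.028 [0.4639 0.1405 0.028 ]
dial ((359.9775085449219, 294.6972351074219), 22.43050765991211) [0.4637 0.1389 0.024 ]
zero dir 161.08825115249454
pointer -148.75149550392925 [[0.4611 0.136  0.046 ]
 [0.4482 0.1282 0.046 ]]
neck lo/hi [0.24501067 0.39032609] [0.25016849 0.46969706]
handle n 627 [0.4691 0.4775 0.0589]
[ 0.08185239 -0.99664444  0.46912706  0.47749794] y range 0.35511139709553197 0.5522498114935972
pan (0.5014783143997192, 0.28858181834220886) 0.07083305716514587
bed bbox [0.41836914 0.20111993] [0.63979905 0.36976255]
tin [0.658 0.325 0.034]
spool [0.656 0.391 0.032]
chalk [0.382 0.186 0.008]
```

play_rows(
  series=[
    {"grip": 1, "linear": [0.203, -0.308, 0], "yaw": 0},
    {"grip": 1, "linear": [0.203, -0.308, 0], "yaw": 0},
    {"grip": 1, "linear": [0.203, -0.308, 0], "yaw": 0},
    {"grip": 1, "linear": [0.203, -0.308, 0], "yaw": 0},
    {"grip": 1, "linear": [0.203, -0.308, 0], "yaw": 0},
  ],
  newtons=30,
)

```text
t: 0.52
tool_pos: [0.2319, -0.4012, 0.2475]
tool_rot: [-0.001, 0.991, 0.136, -0.0]
force: [1.2, 0.3, 0.2]
grip_width: 0.0257
gripper_force: 0.0
```

```bash
cat >> h.py <<'E'
def tool():
    from scipy.spatial.transform import Rotation as Ro
    s=ctrl.get_state();w=s["tool_rot"];R=Ro.from_quat([w[1],w[2],w[3],w[0]]).as_matrix()
    return s,np.array(s["tool_pos"]),R,np.degrees(np.arctan2(R[1,0],R[0,0]))
def go(*targets,psi=None):
    s,p,R,ps=tool();print("t",round(s["t"],2),"p",p.round(4),"psi",round(ps,2),"q",np.round(s["q"],2),"F",np.round(s["force"],1),"w",round(s["grip_width"],4),"tilt",(R[:2,2]).round(4))
    for i,g in enumerate(targets): print(" lin",(R.T@(np.array(g)-p)).round(4), "yaw",None if psi is None else round(ps-np.atleast_1d(psi)[min(i,np.size(psi)-1)],2))
E
python3 -c "
from h import *
go((.28,-.25,.247),(.40,.05,.247),(.435,.37,.247))"
```

```text
t 0.52 p [ 0.2319 -0.4012  0.2475] psi 15.58 q [-1.14 -0.01  2.    0.    1.15  0.16] F [1.2 0.3 0.2] w 0.0257 tilt [-0.0003  0.0014]
 lin [ 0.087  -0.1328  0.0007] yaw None
 lin [ 0.2831 -0.3895  0.0011] yaw None
 lin [ 0.4028 -0.6884  0.0015] yaw None
```

play_rows(
  series=[
    {"grip": 1, "linear": [0.024, -0.034, 0], "yaw": 0},
    {"grip": 1, "linear": [0.048, -0.068, 0], "yaw": 0},
    {"grip": 1, "linear": [0.075, -0.1, 0], "yaw": 0},
    {"grip": 1, "linear": [0.1, -0.133, 0], "yaw": 0},
    {"grip": 1, "linear": [0.125, -0.166, 0], "yaw": 0},
  ],
)

```text
t: 0.93
tool_pos: [0.3075, -0.2079, 0.248]
tool_rot: [-0.0, 0.991, 0.135, 0.0]
force: [1.2, 0.9, -0.9]
grip_width: -0.0001
gripper_force: 0.0
```

```bash
python3 -c "
from h import *
go((.40,.05,.247),(.435,.37,.247))"
```

```text
t 0.93 p [ 0.3075 -0.2079  0.248 ] psi 15.57 q [-0.71 -0.22  2.18  0.    1.17  0.59] F [ 1.2  0.9 -0.9] w -0.0001 tilt [0.0002 0.0001]
 lin [ 0.1583 -0.2236  0.0011] yaw None
 lin [ 0.278  -0.5225  0.0011] yaw None
```

play_rows(
  series=[
    {"grip": 1, "linear": [0.158, -0.223, 0], "yaw": 0},
    {"grip": 1, "linear": [0.158, -0.223, 0], "yaw": 0},
    {"grip": 1, "linear": [0.158, -0.223, 0], "yaw": 0},
    {"grip": 1, "linear": [0.158, -0.223, 0], "yaw": 0},
    {"grip": 1, "linear": [0.158, -0.223, 0], "yaw": 0},
  ],
)

```text
t: 1.35
tool_pos: [0.3776, -0.0117, 0.2483]
tool_rot: [0.0, 0.991, 0.136, 0.0]
force: [1.0, -0.5, 0.8]
grip_width: 0.0001
gripper_force: 0.0
```

play_rows(
  series=[
    {"grip": 1, "linear": [0.022, -0.035, 0], "yaw": 0},
    {"grip": 1, "linear": [0.042, -0.07, 0], "yaw": 0},
    {"grip": 1, "linear": [0.062, -0.105, 0], "yaw": 0},
    {"grip": 1, "linear": [0.082, -0.14, 0], "yaw": 0},
    {"grip": 1, "linear": [0.1, -0.175, 0], "yaw": 0},
  ],
)

```text
t: 1.77
tool_pos: [0.4268, 0.1839, 0.248]
tool_rot: [0.0, 0.991, 0.136, 0.0]
force: [0.8, -0.6, -1.3]
grip_width: -0.0001
gripper_force: 0.0
```

```bash
python3 -c "
from h import *
go((.435,.371,.247),(.435,.371,.1))"
```

```text
t 1.77 p [0.4268 0.1839 0.248 ] psi 15.67 q [ 0.31 -0.01  2.   -0.    1.15  1.61] F [ 0.8 -0.6 -1.3] w -0.0001 tilt [ 0.0001 -0.0002]
 lin [ 0.0585 -0.1779  0.001 ] yaw None
 lin [ 0.0584 -0.178   0.148 ] yaw None
```

play_rows(
  series=[
    {"grip": 1, "linear": [0.0585, -0.178, 0], "yaw": -3.5},
    {"grip": 1, "linear": [0.0585, -0.178, 0], "yaw": -3.5},
    {"grip": 1, "linear": [0.0585, -0.178, 0], "yaw": -3.5},
    {"grip": 1, "linear": [0.0585, -0.178, 0], "yaw": -3.5},
    {"grip": 1, "linear": [0.0585, -0.178, 0.04], "yaw": -3.5},
  ],
)

```text
t: 2.18
tool_pos: [0.4399, 0.3756, 0.2186]
tool_rot: [-0.005, 0.986, 0.167, 0.008]
force: [1.9, 0.9, 0.9]
grip_width: 0.0005
gripper_force: 0.0
```

Run:
```python
from h import *
go((.435,.371,.1),(.435,.371,.059))
im,d=ctrl.get_image("wrist");cv2.imwrite("pics/w1.png",im[:,:,::-1])
```

```text
t 2.18 p [0.4399 0.3756 0.2186] psi 19.28 q [0.63 0.24 1.79 0.   1.1  1.86] F [1.9 0.9 0.9] w 0.0005 tilt [0.0141 0.0125]
 lin [-0.0082  0.0036  0.1185] yaw None
 lin [-0.0089  0.0039  0.1595] yaw None
```

View pics/w1.png

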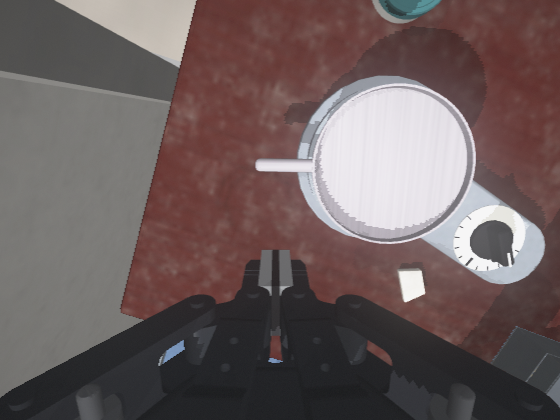

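The wrist view shows the handle at (257–312,165), square to the tool's x. The fingertips are at (275,255) and the way down is clear.

play_rows(
  series=[
    {"grip": 1, "linear": [0, 0, 0.04], "yaw": 0},
    {"grip": 1, "linear": [0, 0, 0.08], "yaw": 0},
    {"grip": 1, "linear": [0, 0, 0.1], "yaw": 0},
    {"grip": 1, "linear": [0, 0, 0.11], "yaw": 0},
    {"grip": 1, "linear": [0, 0, 0.11], "yaw": 0},
  ],
)

```text
t: 2.65
tool_pos: [0.4328, 0.3655, 0.0978]
tool_rot: [0.002, 0.986, 0.166, -0.003]
force: [-0.4, 0.2, 0.3]
grip_width: -0.0001
gripper_force: 0.0
```

Run:
```python
from h import *
C=np.array([.501,.286])
def tgt(th,off,z=.058,R=.104):
    a=np.radians(th);return (*(C+R*np.array([np.cos(a),np.sin(a)])+off*np.array([-np.sin(a),np.cos(a)])),z)
go(tgt(109,.035),tgt(109,.020),tgt(101,.017),tgt(93,.017),psi=[19,19,11,3])
```

```text
t 2.65 p [0.4328 0.3655 0.0978] psi 19.13 q [ 0.62  0.39  1.87 -0.    0.89  1.86] F [-0.4  0.2  0.3] w -0.0001 tilt [-0.0059 -0.0043]
 lin [ 0.0039 -0.0067  0.0398] yaw 0.13
 lin [ 0.0189 -0.0067  0.0397] yaw 0.13
 lin [ 0.0365 -0.008   0.0395] yaw 8.13
 lin [ 0.0512 -0.0073  0.0394] yaw 16.13
```

play_rows(
  series=[
    {"grip": 1, "linear": [0, -0.006, 0.02], "yaw": 0},
    {"grip": 1, "linear": [0.002, -0.006, 0.04], "yaw": 0},
    {"grip": 1, "linear": [0.008, -0.006, 0.04], "yaw": 0},
    {"grip": 1, "linear": [0.016, -0.006, 0.04], "yaw": 0},
    {"grip": 1, "linear": [0.019, -0.006, 0.04], "yaw": 0},
  ],
)

```text
t: 3.07
tool_pos: [0.4541, 0.3807, 0.0637]
tool_rot: [-0.001, 0.986, 0.166, 0.002]
force: [0.4, 0.0, 0.7]
grip_width: -0.0
gripper_force: 0.4
```

Run:
```python
from h import *
C=np.array([.501,.286])
def tgt(th,off,z=.058,R=.104):
    a=np.radians(th);return (*(C+R*np.array([np.cos(a),np.sin(a)])+off*np.array([-np.sin(a),np.cos(a)])),z)
go(*[tgt(t,.017) for t in (106,103,100,97,94)],psi=[16,13,10,7,4])
```

```text
t 3.07 p [0.4541 0.3807 0.0637] psi 19.1 q [ 0.62  0.48  1.82 -0.    0.84  1.86] F [0.4 0.  0.7] w -0.0 tilt [0.0041 0.0029]
 lin [0.002  0.0001 0.0057] yaw 3.1
 lin [ 0.0075 -0.0004  0.0058] yaw 6.1
 lin [ 0.013  -0.0006  0.0058] yaw 9.1
 lin [ 0.0185 -0.0004  0.0058] yaw 12.1
 lin [ 0.024  -0.      0.0058] yaw 15.1
```

play_rows(
  series=[
    {"grip": 1, "linear": [0.001, 0, 0], "yaw": 2},
    {"grip": 1, "linear": [0.006, 0, 0], "yaw": 5},
    {"grip": 1, "linear": [0.012, 0, 0], "yaw": 8},
    {"grip": 1, "linear": [0.018, 0, 0], "yaw": 11},
    {"grip": 1, "linear": [0.024, 0, 0], "yaw": 15},
  ],
)

```text
t: 3.48
tool_pos: [0.4755, 0.388, 0.0636]
tool_rot: [-0.001, 0.999, 0.034, 0.001]
force: [-1.1, 0.2, -0.7]
grip_width: 0.0001
gripper_force: 0.2
```

```bash
cat >> h.py <<'E'
C=np.array([.501,.286])
def tgt(th,off,z=.058,R=.104):
    a=np.radians(th);return (*(C+R*np.array([np.cos(a),np.sin(a)])+off*np.array([-np.sin(a),np.cos(a)])),z)
def handle(tag):
    im,d=ctrl.get_image("top");np.savez(f"pics/{tag}.npz",im=im,d=d);P=cloud("top",d);z=P[...,2]
    hsv=cv2.cvtColor(im,cv2.COLOR_RGB2HSV)
    r=np.hypot(P[...,0]-C[0],P[...,1]-C[1])
    m=(z>.04)&(z<.075)&(r>.082)&(r<.13)&(hsv[...,2]>200)&(hsv[...,1]<40)&(P[...,1]>.2)
    Q=P[m];print("handle",len(Q),Q.mean(0).round(4),"ang",np.degrees(np.arctan2(*(Q.mean(0)[:2]-C)[::-1])).round(1),"scale",(13.9+np.degrees(np.arctan2(*(Q.mean(0)[:2]-C)[::-1]))).round(1))
    l=(r<.06);A=np.c_[P[l][:,:2],np.ones(l.sum())];w=np.linalg.lstsq(A,P[l][:,2],rcond=None)[0];print("pan tilt",w[:2].round(4),"z",(w@[*C,1]).round(4))
E
python3 - <<'E'
from h import *
handle("t1")
go(*[tgt(t,.017) for t in (92,89,86,83,80)],psi=[2,-1,-4,-7,-10])
E
```

```text
handle 0 [nan nan nan] ang nan scale nan
pan tilt [-1.9654  3.0494] z 0.1256
t 3.53 p [0.4771 0.3886 0.064 ] psi 3.79 q [ 0.61  0.51  1.77 -0.    0.86  2.12] F [0.9 0.5 1. ] w 0.0002 tilt [0.0048 0.0031]
 lin [ 0.0033 -0.0005  0.006 ] yaw 1.79
 lin [ 0.0087 -0.0011  0.006 ] yaw 4.79
 lin [ 0.0142 -0.0014  0.0061] yaw 7.79
 lin [ 0.0198 -0.0014  0.0061] yaw 10.79
 lin [ 0.0253 -0.0011  0.0061] yaw 13.79h.py:28: RuntimeWarning: Mean of empty slice.
  Q=P[m];print("handle",len(Q),Q.mean(0).round(4),"ang",np.degrees(np.arctan2(*(Q.mean(0)[:2]-C)[::-1])).round(1),"scale",(13.9+np.degrees(np.arctan2(*(Q.mean(0)[:2]-C)[::-1]))).round(1))
  ret = um.true_divide(
```

Run:
```python
from h import *
a,_=ctrl.get_image("side");b,_=ctrl.get_image("wrist")
a=cv2.resize(a[150:290,190:400],None,fx=1.9,fy=1.9);b=cv2.resize(b,(373,280))
h=max(a.shape[0],b.shape[0]);o=np.zeros((h,a.shape[1]+b.shape[1],3),np.uint8);o[:a.shape[0],:a.shape[1]]=a;o[:b.shape[0],a.shape[1]:]=b
cv2.imwrite("pics/mix1.png",o[:,:,::-1])
```

```text
(no output)
```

View pics/mix1.png

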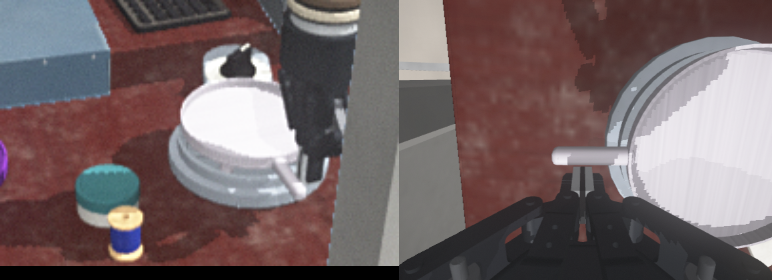

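The fingers touch the handle from the front, and it has turned with the tool and is still square to it. I'll keep pushing, a little lower.

play_rows(
  series=[
    {"grip": 1, "linear": [0.003, 0, 0.005], "yaw": 2},
    {"grip": 1, "linear": [0.008, -0.001, 0.005], "yaw": 5},
    {"grip": 1, "linear": [0.014, -0.001, 0.005], "yaw": 8},
    {"grip": 1, "linear": [0.02, -0.001, 0.005], "yaw": 11},
    {"grip": 1, "linear": [0.025, -0.001, 0.005], "yaw": 14},
  ],
)

```text
t: 4.05
tool_pos: [0.4984, 0.3902, 0.057]
tool_rot: [-0.0, 0.996, -0.087, -0.001]
force: [-2.1, 1.0, -0.2]
grip_width: 0.0003
gripper_force: 1.2
```

Run:
```python
from h import *
go(*[tgt(t,.017) for t in (80,78,76)],psi=[-10,-12,-14])
```

```text
t 4.05 p [0.4984 0.3902 0.057 ] psi -9.94 q [0.59 0.55 1.72 0.   0.87 2.34] F [-2.1  1.  -0.2] w 0.0003 tilt [-0.0011  0.0006]
 lin [ 0.0037 -0.0019 -0.001 ] yaw 0.06
 lin [ 0.0073 -0.0024 -0.001 ] yaw 2.06
 lin [ 0.011  -0.0028 -0.001 ] yaw 4.06
```

play_rows(
  series=[
    {"grip": 1, "linear": [0.003, -0.001, 0], "yaw": 1},
    {"grip": 1, "linear": [0.006, -0.002, 0], "yaw": 2},
    {"grip": 1, "linear": [0.009, -0.002, 0], "yaw": 4},
    {"grip": 1, "linear": [0.011, -0.002, 0], "yaw": 4},
    {"grip": 1, "linear": [0.011, -0.002, 0], "yaw": 4},
  ],
)

```text
t: 4.47
tool_pos: [0.5106, 0.3902, 0.0568]
tool_rot: [-0.0, 0.993, -0.12, 0.001]
force: [-0.9, 0.2, 0.3]
grip_width: -0.0
gripper_force: 0.2
```

play_rows(
  series=[
    {"grip": 1, "linear": [-0.01, 0, 0], "yaw": 0},
    {"grip": 1, "linear": [-0.03, 0, 0], "yaw": 0},
    {"grip": 1, "linear": [-0.03, 0, -0.04], "yaw": 0},
    {"grip": 1, "linear": [-0.06, 0.04, -0.08], "yaw": 0},
    {"grip": 1, "linear": [-0.09, 0.08, -0.12], "yaw": 0},
  ],
)

```text
t: 4.88
tool_pos: [0.4305, 0.3567, 0.1499]
tool_rot: [-0.001, 0.993, -0.12, 0.001]
force: [-0.6, -0.6, 0.6]
grip_width: -0.0002
gripper_force: 0.0
```

Run:
```python
from h import *
handle("t2")
im=np.load("pics/t2.npz")["im"];cv2.imwrite("pics/t2.png",im[:,:,::-1])
go((.40,.139,.17),psi=31)
```

```text
handle 77 [0.527  0.3918 0.058 ] ang 76.2 scale 90.1
pan tilt [-3.1091  3.7837] z 0.1551
t 4.93 p [0.426  0.3533 0.1536] psi -13.75 q [ 0.61  0.28  1.88 -0.    0.98  2.43] F [-5.2 -2.9  0.8] w -0.0 tilt [-0.0007 -0.0012]
 lin [ 0.0257  0.2144 -0.0161] yaw -44.75
```

View pics/t2.png

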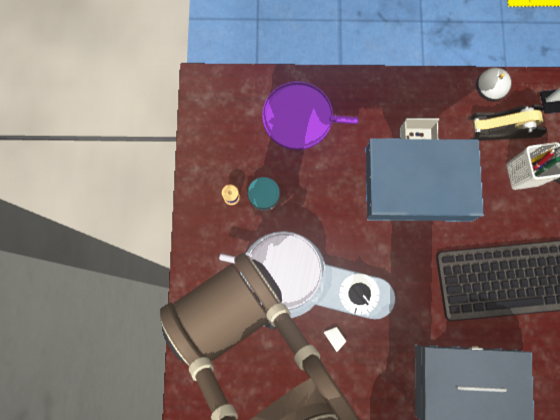

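The handle is at 90° in scale axes, along +y. I'll check that the pan is level on its visible part and move over to view the knob.

play_rows(
  series=[
    {"grip": 0.5, "linear": [0.005, 0.04, -0.016], "yaw": -7},
    {"grip": 0.5, "linear": [0.01, 0.08, -0.016], "yaw": -14},
    {"grip": 0.5, "linear": [0.015, 0.12, -0.016], "yaw": -21},
    {"grip": 0.5, "linear": [0.02, 0.16, -0.016], "yaw": -28},
    {"grip": 0.5, "linear": [0.025, 0.2, -0.016], "yaw": -35},
  ],
)

```text
t: 5.35
tool_pos: [0.4071, 0.1632, 0.1645]
tool_rot: [0.0, 0.985, 0.172, 0.0]
force: [1.2, -0.0, -0.1]
grip_width: 0.0426
gripper_force: 0.0
```

play_rows(
  series=[
    {"grip": 0.5, "linear": [0, 0.01, 0], "yaw": -5},
    {"grip": 0.5, "linear": [0, 0.01, 0], "yaw": -10},
    {"grip": 0.5, "linear": [0, 0.01, 0], "yaw": -10},
    {"grip": 0.5, "linear": [0, 0.01, 0], "yaw": -10},
  ],
)

```text
t: 5.68
tool_pos: [0.4112, 0.1552, 0.1645]
tool_rot: [-0.0, 0.968, 0.253, 0.0]
force: [0.3, -0.4, -0.6]
grip_width: 0.0428
gripper_force: 0.0
```

Run:
```python
from h import *
def plane(Q):
    for _ in range(4):
        w=np.linalg.lstsq(np.c_[Q[:,:2]-C,np.ones(len(Q))],Q[:,2],rcond=None)[0];e=Q[:,2]-np.c_[Q[:,:2]-C,np.ones(len(Q))]@w;Q=Q[abs(e)<.004]
    return len(Q),w.round(4)
for t in("top0","t2"):
    f=np.load(f"pics/{t}.npz");P=cloud("top",f["d"]);hsv=cv2.cvtColor(f["im"],cv2.COLOR_RGB2HSV)
    r=np.hypot(P[...,0]-C[0],P[...,1]-C[1]);m=(r<.06)&(hsv[...,2]>200)&(hsv[...,1]<40)&(P[...,2]<.08)
    print(t,plane(P[m]))
s,p,R,ps=tool()
im,d=ctrl.get_image("wrist");cv2.imwrite("pics/w2.png",im[:,:,::-1]);np.savez("pics/w2.npz",im=im,d=d,p=p,R=R)
go((.464,.139,.1),(.464,.139,.05),psi=31)
m=ctrl.camera_model("wrist");print(np.round(m["camera_matrix"],1).tolist())
```

```text
top0 (3137, array([-0.0379, -0.0753,  0.0556]))
t2 (2207, array([ 0.0005, -0.0014,  0.0505]))
t 5.73 p [0.4112 0.1554 0.1644] psi 29.34 q [0.26 0.05 2.12 0.   0.96 1.32] F [ 0.5 -0.1  0.3] w 0.0426 tilt [0.0003 0.0001]
 lin [0.0379 0.0402 0.0644] yaw -1.66
 lin [0.0379 0.0402 0.1144] yaw -1.66
[[315.4, 0.0, 275.1], [0.0, 315.4, 208.5], [0.0, 0.0, 1.0]]
```

View pics/w2.png

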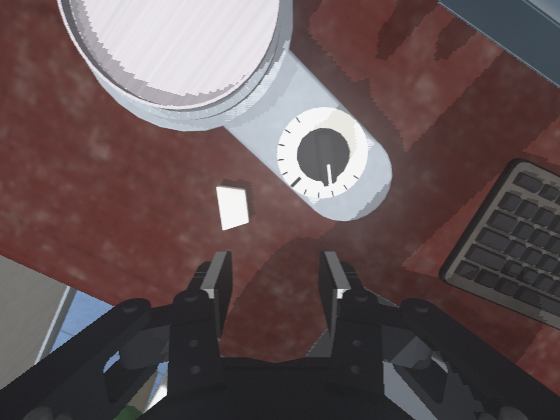

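The pan is level now: tilt fell from 0.084 to 0.001 and it dropped 5 mm. The wrist view shows the knob centre at about (323,154), the pointer line (328,165)–(331,184) and the zero mark at (296,183). Next I measure these.

```bash
cat >> h.py <<'E'
def wcast(px,z,p,R):
    m=ctrl.camera_model("wrist");K=np.array(m["camera_matrix"]);T=np.array(m["tool_from_camera"]);px=np.atleast_2d(np.array(px,float))
    c=R@T[:3,3]+p;d=(R@T[:3,:3]@np.linalg.inv(K)@np.c_[px,np.ones(len(px))].T).T
    return c+d*((z-c[2])/d[:,2])[:,None]
def knob(im,p,R,box,tag):
    """dial centre, pointer line and zero-mark angles (world, deg)"""
    x0,y0,x1,y1=box;sub=im[y0:y1,x0:x1];hsv=cv2.cvtColor(sub,cv2.COLOR_RGB2HSV);S,V=hsv[...,1].astype(int),hsv[...,2].astype(int)
    dark=((V<110)&(S<70)).astype(np.uint8);n,l,st,_=cv2.connectedComponentsWithStats(dark);i=1+np.argmax(st[1:,4])
    hull=cv2.convexHull(np.argwhere(l==i)[:,::-1].astype(np.int32));inside=np.zeros(dark.shape,np.uint8);cv2.fillConvexPoly(inside,hull,1)
    g=cv2.erode(inside,np.ones((3,3)))>0
    line=np.argwhere(g&(V>150))[:,::-1]+[x0,y0]
    white=((V>215)&(S<30)).astype(np.uint8);n,l2,st2,_=cv2.connectedComponentsWithStats(white);j=1+np.argmax(st2[1:,4])
    e=cv2.fitEllipse(cv2.convexHull(np.argwhere(l2==j)[:,::-1].astype(np.int32)));ec=np.array(e[0])+[x0,y0]
    c=wcast(ec,.024,p,R)[0]
    L=wcast(line,.051,p,R)[:,:2]-c[:2];v=cv2.fitLine(L.astype(np.float32),cv2.DIST_L2,0,.01,.01).ravel()
    if v[:2]@v[2:]<0:v[:2]*=-1
    print("dial c",ec.round(1),c.round(4),"line n",len(L),"dir",np.degrees(np.arctan2(v[1],v[0]))%360,"from centre",np.degrees(np.arctan2(v[3],v[2]))%360)
    # zero mark: darkest pixels by angle on the dial, r 24..38 mm
    vv,uu=np.mgrid[y0:y1,x0:x1];W=wcast(np.c_[uu.ravel(),vv.ravel()],.024,p,R)[:,:2]-c[:2];r=np.hypot(*W.T);a=np.degrees(np.arctan2(W[:,1],W[:,0]))%360
    k=(r>.026)&(r<.036)
    h=np.bincount((a[k]//2).astype(int),np.clip(220-V.ravel()[k],0,None),180);b=np.argsort(h)[-8:];print("dark bins",sorted((int(2*q),int(h[q])) for q in b))
    near=k&(abs(a-166)<9);w=np.clip(200-V.ravel()[near],0,None);print("zero mark",(a[near]@w/w.sum()).round(2))
E
python3 - <<'E'
from h import *
f=np.load("pics/w2.npz");knob(f["im"],f["p"],f["R"],(270,98,376,204),"")
E
```

```text
dial c [320.5 150.1] [0.4683 0.144  0.024 ] line n 79 dir 208.13812 from centre 219.95517
dark bins [(110, 627), (170, 1279), (172, 1391), (216, 822), (218, 752), (220, 612), (222, 778), (234, 681)]
zero mark 172.17
```

play_rows(
  series=[
    {"grip": 0.5, "linear": [0.019, 0.02, 0.03], "yaw": 0},
    {"grip": 0.5, "linear": [0.038, 0.04, 0.06], "yaw": 0},
    {"grip": 0.5, "linear": [0.038, 0.04, 0.07], "yaw": 0},
    {"grip": 0.5, "linear": [0.038, 0.04, 0.07], "yaw": 0},
  ],
)

```text
t: 6.07
tool_pos: [0.4618, 0.1388, 0.0909]
tool_rot: [-0.0, 0.967, 0.253, -0.004]
force: [-0.1, -0.1, 0.0]
grip_width: 0.0428
gripper_force: 0.0
```

Run:
```python
from h import *
go((.464,.139,.05),psi=30)
s,p,R,ps=tool()
im,d=ctrl.get_image("wrist");cv2.imwrite("pics/w3.png",im[:,:,::-1])
```

```text
t 6.07 p [0.4618 0.1388 0.0909] psi 29.36 q [0.2  0.26 2.07 0.   0.82 1.26] F [-0.1 -0.1  0. ] w 0.0428 tilt [-0.0079 -0.0015]
 lin [0.0023 0.001  0.0409] yaw -0.64
```

View pics/w3.png

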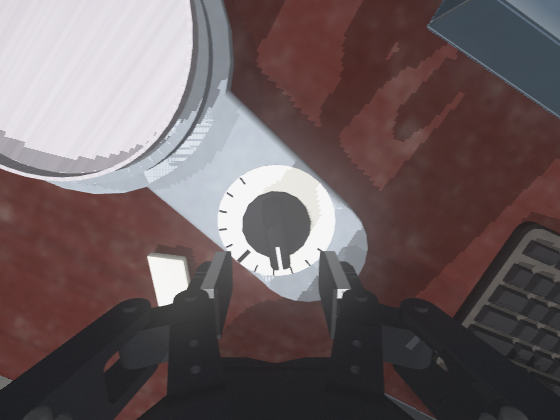

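The knob bar lies between the fingers at (277,225–270), in line with the tool's x, so I go down and grip.

play_rows(
  series=[
    {"grip": 0.5, "linear": [0.002, 0, 0.015], "yaw": 0},
    {"grip": 0.5, "linear": [0.002, 0, 0.03], "yaw": 0},
    {"grip": 0.5, "linear": [0.002, 0, 0.037], "yaw": 0},
    {"grip": 0.5, "linear": [0.002, 0, 0.037], "yaw": 0},
    {"grip": 0.5, "linear": [0.002, 0, 0.037], "yaw": 0},
  ],
)

```text
t: 6.53
tool_pos: [0.4656, 0.1405, 0.0582]
tool_rot: [-0.0, 0.967, 0.254, 0.0]
force: [0.6, -0.2, 1.8]
grip_width: 0.0428
gripper_force: 0.0
```

```bash
python3 -c "
from h import *
go((.464,.139,.05),psi=-13.9)"
```

```text
t 6.53 p [0.4656 0.1405 0.0582] psi 29.45 q [0.2  0.33 2.07 0.   0.74 1.26] F [ 0.6 -0.2  1.8] w 0.0428 tilt [0.0004 0.0002]
 lin [-0.0021  0.0005  0.0082] yaw 43.35
```

play_rows(
  series=[
    {"grip": 0.5, "linear": [-0.002, 0, 0.007], "yaw": 0},
    {"grip": 0.5, "linear": [-0.002, 0, 0.007], "yaw": 0},
    {"grip": 0.9, "linear": [-0.002, 0, 0.007], "yaw": 0},
    {"grip": 0.9, "linear": [-0.002, 0, 0.007], "yaw": 0},
    {"grip": 0.9, "linear": [-0.002, 0, 0.007], "yaw": 0},
  ],
  newtons=20,
)

```text
t: 6.95
tool_pos: [0.4645, 0.1397, 0.0508]
tool_rot: [-0.001, 0.967, 0.253, 0.001]
force: [0.2, 3.2, 1.5]
grip_width: 0.0114
gripper_force: 26.1
```

play_rows(
  series=[
    {"grip": 1, "linear": [0, 0, 0], "yaw": 0},
    {"grip": 1, "linear": [0, 0, 0], "yaw": 0},
    {"grip": 1, "linear": [0, 0, 0], "yaw": 0},
    {"grip": 1, "linear": [0, 0, 0], "yaw": 0},
  ],
)

```text
t: 7.28
tool_pos: [0.4645, 0.1397, 0.0508]
tool_rot: [-0.0, 0.967, 0.254, 0.0]
force: [-1.9, 5.5, 3.6]
grip_width: 0.0113
gripper_force: 26.3
```

```bash
python3 -c "
from h import *
go((.464,.139,.05),psi=-13.9)"
```

```text
t 7.28 p [0.4645 0.1397 0.0508] psi 29.38 q [0.2  0.34 2.08 0.   0.73 1.26] F [-1.9  5.5  3.6] w 0.0113 tilt [0.0006 0.0012]
 lin [-0.0007  0.0004  0.0008] yaw 43.28
```

play_rows(
  series=[
    {"grip": 1, "linear": [0, 0, 0], "yaw": 6},
    {"grip": 1, "linear": [0, 0, 0], "yaw": 12},
    {"grip": 1, "linear": [0, 0, 0], "yaw": 18},
    {"grip": 1, "linear": [0, 0, 0], "yaw": 24},
    {"grip": 1, "linear": [0, 0, 0], "yaw": 30},
  ],
)

```text
t: 7.7
tool_pos: [0.4643, 0.1406, 0.0508]
tool_rot: [-0.001, 1.0, -0.008, 0.0]
force: [-2.3, 9.6, 3.3]
grip_width: 0.0115
gripper_force: 26.4
```

play_rows(
  series=[
    {"grip": 1, "linear": [0, 0, 0], "yaw": 5},
    {"grip": 1, "linear": [0, 0, 0], "yaw": 10},
    {"grip": 1, "linear": [0, 0, 0], "yaw": 13.3},
    {"grip": 1, "linear": [0, 0, 0], "yaw": 13.3},
    {"grip": 1, "linear": [0, 0, 0], "yaw": 13.3},
  ],
)

```text
t: 8.12
tool_pos: [0.4644, 0.141, 0.0508]
tool_rot: [-0.002, 0.993, -0.122, 0.0]
force: [-2.3, 10.6, 3.5]
grip_width: 0.0114
gripper_force: 26.2
```

```bash
python3 -c "
from h import *
go((.464,.139,.05),psi=-13.9)"
```

```text
t 8.12 p [0.4644 0.141  0.0508] psi -14.0 q [0.2  0.34 2.08 0.   0.73 2.01] F [-2.3 10.6  3.5] w 0.0114 tilt [0.0006 0.0035]
 lin [0.0001 0.002  0.0008] yaw -0.1
```

play_rows(
  series=[
    {"grip": 1, "linear": [0, -0.001, 0], "yaw": 0},
    {"grip": 1, "linear": [0, -0.0015, 0], "yaw": 0},
    {"grip": 0.6, "linear": [0, -0.0015, 0], "yaw": 0},
    {"grip": 0.6, "linear": [0, -0.0015, 0], "yaw": 0},
    {"grip": 0.6, "linear": [0, -0.0015, 0], "yaw": 0},
  ],
)

```text
t: 8.53
tool_pos: [0.4644, 0.1399, 0.0502]
tool_rot: [0.0, 0.993, -0.121, -0.0]
force: [-0.2, -0.3, -1.1]
grip_width: 0.0344
gripper_force: 0.0
```

play_rows(
  series=[
    {"grip": 0.6, "linear": [0, 0, -0.015], "yaw": 0},
    {"grip": 0.6, "linear": [0, 0, -0.04], "yaw": 0},
    {"grip": 0.6, "linear": [-0.02, 0, -0.07], "yaw": 0},
    {"grip": 0.6, "linear": [-0.05, 0, -0.1], "yaw": 0},
    {"grip": 0.6, "linear": [-0.05, 0, -0.1], "yaw": 0},
  ],
)

```text
t: 8.95
tool_pos: [0.4155, 0.1532, 0.1548]
tool_rot: [-0.001, 0.993, -0.121, 0.002]
force: [1.0, -0.5, 0.1]
grip_width: 0.0343
gripper_force: 0.0
```

play_rows(
  series=[
    {"grip": 0.6, "linear": [0, 0, 0], "yaw": 0},
    {"grip": 0.6, "linear": [0, 0, 0], "yaw": 0},
    {"grip": 0.6, "linear": [0, 0, 0], "yaw": 0},
  ],
)

```text
t: 9.2
tool_pos: [0.4158, 0.1519, 0.1492]
tool_rot: [0.001, 0.993, -0.121, -0.001]
force: [0.3, -0.2, -0.7]
grip_width: 0.034
gripper_force: 0.0
```

Run:
```python
from h import *
go((.464,.139,.05))
s,p,R,ps=tool()
im,d=ctrl.get_image("wrist");np.savez("pics/w4.npz",im=im,d=d,p=p,R=R)
u=wcast  # find knob pixel by projecting
m=ctrl.camera_model("wrist");K=np.array(m["camera_matrix"]);T=np.linalg.inv(np.array(m["tool_from_camera"]))
q=R.T@(np.array([.464,.1395,.026])-p);q=T[:3,:3]@q+T[:3,3];q=K@q;px=q[:2]/q[2];print("knob px",px)
x,y=px.astype(int);c=im[max(0,y-60):y+60,x-70:x+70];cv2.imwrite("pics/w4.png",cv2.resize(c,None,fx=5,fy=5,interpolation=cv2.INTER_CUBIC)[:,:,::-1]);print("crop0",x-70,max(0,y-60))
```

```text
t 9.2 p [0.4158 0.1519 0.1492] psi -13.9 q [ 0.25  0.09  2.13 -0.    0.93  2.07] F [ 0.3 -0.2 -0.7] w 0.034 tilt [-0.0016 -0.0008]
 lin [0.05   0.0009 0.0991] yaw None
knob px [275.76783766 144.93237461]
crop0 205 84
```

View pics/w4.png

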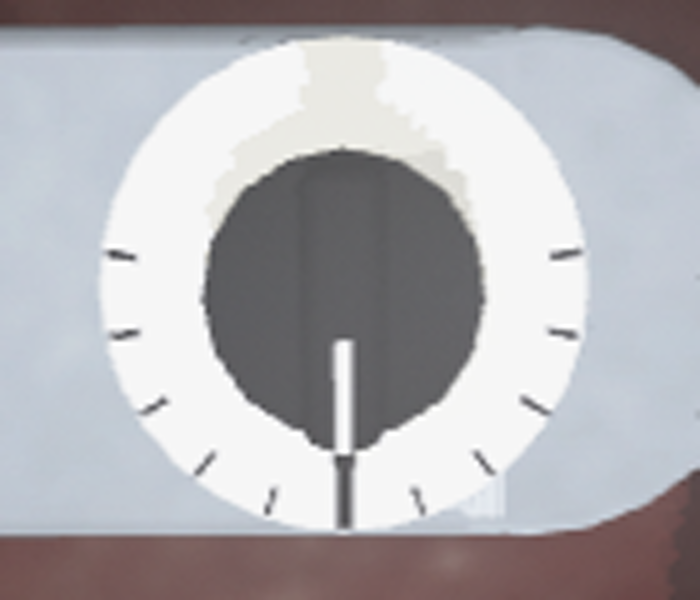

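The white pointer line (343, 340–455) points straight at the zero mark (345, 455–527), within about 1°. One last check of the pan, then I hand in.

Run:
```python
from h import *
handle("t3");f=np.load("pics/t3.npz");P=cloud("top",f["d"]);hsv=cv2.cvtColor(f["im"],cv2.COLOR_RGB2HSV)
r=np.hypot(P[...,0]-C[0],P[...,1]-C[1]);m=(r<.055)&(hsv[...,2]>200)&(hsv[...,1]<40)&(P[...,2]<.056)&(P[...,2]>.045);Q=P[m]
print(len(Q),np.linalg.lstsq(np.c_[Q[:,:2]-C,np.ones(len(Q))],Q[:,2],rcond=None)[0].round(4))
for n,T in dict(tin=(193,264),spool=(194,230),chalk=(338,335)).items(): print(n,P[T].round(3))
```

```text
handle 110 [0.5256 0.3847 0.0579] ang 76.0 scale 89.9
pan tilt [-0.001   0.0002] z 0.0506
2701 [-0.0002  0.0011  0.0506]
tin [0.658 0.325 0.033]
spool [0.656 0.391 0.032]
chalk [0.382 0.185 0.004]
```

```bash
python3 -c "
from plant import ctrl
print(ctrl.finish_job())"
```

```text
the job is handed in; nothing more can be done
None
```

The job is done and handed in at about 9 s: the pan sits level on the bed's floor with its handle along the scale's +y, the tare pointer was then turned to the zero mark (within about 1°), the tin, spool and chalk are where they were, and the gripper is open and clear.

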